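# Secure the mould-turner shaft with its sprung hitch pin

### The job

Before the mould can be turned, its shaft has to be locked: take the red-headed hitch pin out of the wooden parking block, push it down through the cross hole near the front end of the steel shaft until its collar sits on the shaft, then swing its sprung loop down over the shaft end until it snaps in beneath the shaft, and let go. The shaft has end play, so feel for the hole gently with the pin and never force it or the loop; leave the other things on the bench where they are.

Things in the scene. Friction and masses are not known exactly. Their poses are not given: they have to be found in the camera images.
- stand: Mould-turning stand, fixed: dark base plate 200 x 150 x 12 mm, two blue bearing cheeks 14 mm thick, 90 wide, 119 high (front face of the front cheek at x = -82 mm), between them a white plaster mould with plywood boards (96 x 96 mm, top at 143, bolts to 153). Origin: centre of the base's underside, z up; -x points along the shaft to its free front end. The base ends at x = -100 mm.
- bearing_front (a point): Centre of the front bearing flange (30 mm radius, bolt heads stand 4 mm proud), fixed to the stand at x = -87 mm, z = 95 mm. From here the steel shaft sticks out towards the stand's -x: 30 mm wide, 20 mm high, flat top at z = 108 mm, with a rounded lip 6 mm high under its front end. The cross hole (13.6 mm diameter, vertical, through, on the centre line) is 30 mm behind the shaft's front end.
- hole_middle (a point): Point on the shaft's flat top, 126 mm in front of the stand's origin, where the cross hole lies when the shaft is in mid end play; fixed to the stand, axes as the stand's. The true hole, and the shaft end with it, lies up to 14 mm from here along the stand's x, either way, differently each time: not measured, but to be seen or felt. The shaft is stiff and does not shift under light pushes.
- block: Wooden parking block, 70 x 70 x 50 mm, fixed, with a vertical through hole of 15 mm diameter at its centre in which the pin stands upright at the start. Origin at the centre of its underside.
- pin: Hitch pin, about 160 g. Origin on its axis at the underside of its steel collar (22 mm across, 5 thick); z up along the pin. Below: brass pin 12 mm diameter, 40 mm long, last 3 mm tapered to 10 mm. Origin at 50 mm height in the block, 108 mm with the collar on the shaft. The open loop points along the pin's -x, which must be turned to the stand's -x so that the loop can go over the shaft end.
- pin_head (a point): Grip point, 30 mm above the pin's origin, in its red grip head: 16 mm wide along the pin's y (pinch it across y), 22 mm along x, from 12 to 46 mm above the origin. Axes as the pin's.
- pin_hinge (a point): Middle of the loop's hinge line, 8 mm above the pin's origin, along the pin's y; the steel hinge ends reach 26 mm either side, to 5 mm above the line. Fingertips that pinch the head must stay above them.
- loop (a joint): Swing of the loop about its hinge, rad: 0 = open, level along the pin's -x; grows as it swings down; 1.27 = stopped, nearly parallel to the pin. A weak spring (about 0.03 N m) swings it back open unless it is caught. Snapped in beneath the shaft it rests between 0.95 and 1.27.
- loop_bar (a point): Middle of the loop's cross bar (slippery black nylon sleeve, 10 mm across, along the pin's y), 40 mm from the hinge when unstretched. Its sprung legs, 43 mm apart, stretch up to 15 mm: 2.8 N to start, 0.65 N more per mm. Pressed straight down just in front of the shaft end, it slides down the end face, stretches about 9 mm (some 10 N) and snaps in behind the end's lower lip, 26 mm below the shaft top.
- wax_block: Bystander: pale yellow block of wax, 48 x 48 x 75 mm, loose. Origin at the centre of its underside.
- tape_roll: Bystander: roll of tape, 105 mm across, 24 mm high, loose. Origin at the centre of its underside.
- wax_tin: Bystander: round tin with a green lid, 71 mm across, 35 mm high, loose. Origin at the centre of its underside.
- pigment_red: Bystander: small white-capped jar with a dark red band, 38 mm across, 58 mm high, loose. Origin at the centre of its underside.

How it is judged:
By the outcome, as a careful person would: the job done as asked, in the order asked, and still so for the second after the job is handed in, with the robot touching nothing.
It also fails if it takes over 72 s, if anything falls off the work surface, if the arm or the gripper's body presses on something with over 40 N, if the wrist force passes 120 N, or if a joint passes its speed limit or range.

### The arm

A 6-joint arm with a two-finger parallel gripper is mounted at the origin on a cart in front of the work surface, level with it; the furniture and walls round the work are solid. World frame = base frame: x ahead of the robot, y to its left, z up, the work surface at z = 0. Lengths are in m, angles in degrees, forces in N, time in s.
With the tool pointing down it reaches from about 0.325 to 1 m from the base axis. Payload 5.1 kg.
Tool frame: the origin (TCP) lies at the very end of the fingers, on their centre line; the grasp point (between the pads) lies r.grasp_offset behind it (r.grasp_offset is the distance from the TCP to the grasp point, in m); z points along the fingers, y is the line along which they close (so a half turn about z gives the same grasp; the last joint's range is limited). The gripper opens to 85 mm and grips with 20 to 120 N. Pads are 22 mm wide; open, the fingers measure 114 mm over their backs; the gripper's body (76 mm by 85 mm) begins 54 mm behind the grasp point. The pads swing forward as they close: fully open they stand 13 mm farther back than shut.
Start: joints at [-68.961, 7.093, 94.555, -0, 78.352, -4.733], TCP at [0.283, -0.585, 0.231] pointing down, gripper open.
Joint ranges: [-149.61, 149.61], [-58.7, 133.49], [1.44, 155.28], [-77.14, 257.14], [18.33, 153.61], [-166.67, 166.67]. Speed limits (degrees/s): [147.25, 147.25, 180, 180, 180, 180].

### API

Orientations are given as [roll, pitch, yaw] about the fixed x, y, z axes, in that order (R = Rz(yaw) Ry(pitch) Rx(roll)).
In Python, from workcell import monitor, viewer, job_done, r gives the robot as it stands. The module is installed in compiled form; this text tells all that it offers.
- The arm moves only by the tool servo_tool, never from a script. Its argument "series" is a list of rows, each a list of 6 numbers: the shift along the tool's x, y, z normalised to -1 to 1, where 1 is 0.03 m, then the turn, a rotation vector about the tool's x, y, z normalised to -1 to 1, where 1 is 4 degrees. In form: [[tx, ty, tz, ax, ay, az], ...]. A call has 1 to 20 rows; each row shifts and turns the commanded pose from where the row before left it, along the tool's axes as they then stand; what a row does not reach is not made up. A row lasts 1/10 s, in which the tool goes at most 50 mm and 8.59 degrees, less where a joint would pass 70% of its speed; a pose out of reach is approached as far as the arm can. A call with a number of a shift or a turn outside -1 to 1 is refused whole. A call with a gripper value outside its range is refused whole. "fingers" is the opening, from 0 (shut) to 1 (fully open), set as the call begins (left out, the last holds). The fingers move at their own pace and stop on an object; the grip force is fixed at half the most. Time passes only in rows, so rows that do not move let the fingers close. It gives the time, the measured TCP pose, the force, the opening and the grip force at its end, in the units of the state.
- monitor.observe(): the state, without advancing time (a new reading comes with each control period).
- viewer.grab_frame(name): name is "side" or "top" or "wrist"; returns a dict with "frame" (400x640x3 uint8, red, green, blue), "mtx" (3x3 intrinsics, pixels), "origin" and "orientation" of the camera in the world; the wrist camera has in their place "mount" (4x4, takes a point from camera to tool coordinates, whose origin is the TCP and whose axes are the flange's). Camera axes: x right, y down, z forward; pixel columns grow to the right and rows downward; lengths in m; the calibration is good to about 2 mm. A picture is of the moment at which its call begins: read the wrist's pose just before it. There is no depth.
- job_done(): hands the job in; it is judged then, once.
Trained networks look in the newest picture that a camera, given by its name, has taken for a name from the list of things; names that differ only in an ending like _2 or _b are one class to them, and where a whole thing is asked for, a point or a joint stands for the part that bears it (a point fixed in the world has none). Each returns a list of dicts, best first, with "score" (0 to 1); they miss things now and then, are a little off and sometimes report something else, mostly with a low value. They report only what shows in the picture. A call takes as long as a camera call.
- viewer.regions_of(camera, label): "region" (400x640 bool, what is visible of it) and "rect" ([centre column, centre row, width, height] as shares, 0 to 1, of the picture: columns of its width, rows of its height, round what is visible of it).
- viewer.pinpoint(camera, label): "xy" ([column, row] as shares, 0 to 1, of the picture: columns of its width, rows of its height: a listed point, or the origin of a listed thing).
The state is a dict: "time_s": time; "joint_pos": joint angles; "qd": joint speeds; "effort": joint torques, N m; "eef_pos": TCP position; "eef_rot": TCP orientation; "force": force on the tool from outside, world axes, zero at the start; "moment": the same for the moment, N m; "width": finger opening in m; "grip_force": force on a finger pad.
Only numpy, scipy, OpenCV 4.12 (cv2) and the standard library are available. Lean on these libraries where they do the work, as an engineer would, in place of code of your own. Each camera call takes 0.05 s, during which the arm holds its last target. There are 200 camera calls.

## Working session

There is one attempt and no reset: what is moved stays moved. The work goes in short steps, Python scripts to look and compute and a tool call to move; the robot and the scene stay as the last step left them, time stands still between calls to the robot, and variables do not carry over. Pictures are saved under pics/ and viewed, at most 10 in all, crops included, and the job is handed in when it is done.

Besides the shell and the picture viewer there is one more tool, called as name(argument=value, ...) on one line, values as JSON. servo_tool: Moves the arm, as the interface text tells. Scaled input: -1 to 1 covers 0.03 m each way for a shift and 4 degrees each way for a turn. Its arguments: {"type":"object","properties":{"series":{"type":"array","items":{"type":"array","items":{"type":"number"}}},"fingers":{"type":"number"}},"required":["series"]}

```bash
mkdir -p pics
cat > h.py <<'E'
import numpy as np, cv2
from workcell import monitor, viewer, job_done, r
from scipy.spatial.transform import Rotation as R
def Rm(o):
    o=np.array(o,float)
    if o.shape==(3,3): return o
    if o.size==4: return R.from_quat(o).as_matrix()
    return R.from_euler('xyz',o,degrees=True).as_matrix()
def cam(f,s=None):
    if 'mount' in f:
        T=np.eye(4);T[:3,:3]=Rm(s['eef_rot']);T[:3,3]=s['eef_pos'];M=T@np.array(f['mount']);return M[:3,3],M[:3,:3]
    return np.array(f['origin']),Rm(f['orientation'])
def onz(f,xy,z,s=None):
    o,A=cam(f,s);p=[xy[0]*640,xy[1]*400,1]
    d=A@np.linalg.solve(np.array(f['mtx']),p);return o+d*(z-o[2])/d[2]
def proj(f,P,s=None):
    o,A=cam(f,s);q=np.array(f['mtx'])@(A.T@(np.array(P)-o));return q[:2]/q[2]
def grab(n,save=None):
    s=monitor.observe();f=viewer.grab_frame(n)
    if save: cv2.imwrite('pics/'+save,f['frame'][:,:,::-1])
    return s,f
E
python3 - <<'E'
from h import *
np.set_printoptions(precision=4,suppress=True)
Z=dict(stand=0,bearing_front=.095,hole_middle=.108,block=0,pin=.05,pin_head=.08,pin_hinge=.058,loop_bar=.058,wax_block=0,tape_roll=0,wax_tin=0,pigment_red=0)
ims=[]
print(r.grasp_offset)
for c in('top','side'):
    s,f=grab(c,c+'1.png')
    print(c,f['origin'],f['orientation'],f['mtx'])
    for k,z in Z.items():
        print(k,[(round(d['score'],2),onz(f,d['xy'],z,s).round(4)) for d in viewer.pinpoint(c,k)[:2]])
E
```

```text
0.0187
top [ 0.2817 -0.0549  1.6457] [-170.9761   -0.0869  -90.5511] [[427.4454   0.     323.6532]
 [  0.     427.4454 202.1259]
 [  0.       0.       1.    ]]
stand [(0.83, array([0.6247, 0.1457, 0.    ]))]
bearing_front [(0.97, array([0.5431, 0.1184, 0.095 ]))]
hole_middle [(0.73, array([0.5016, 0.1218, 0.108 ]))]
block [(0.59, array([ 0.447 , -0.2848,  0.    ]))]
pin [(0.55, array([ 0.4409, -0.2809,  0.05  ]))]
pin_head [(0.53, array([ 0.4397, -0.2899,  0.08  ]))]
pin_hinge [(0.68, array([ 0.4395, -0.2714,  0.058 ])), (0.38, array([ 0.4425, -0.272 ,  0.058 ]))]
loop_bar [(0.49, array([ 0.3925, -0.2828,  0.058 ]))]
wax_block [(0.73, array([ 0.5781, -0.4698,  0.    ])), (0.42, array([0.7149, 0.3491, 0.    ]))]
tape_roll [(0.85, array([ 0.7052, -0.3215,  0.    ]))]
wax_tin [(0.52, array([0.706 , 0.3484, 0.    ])), (0.19, array([0.5144, 0.1516, 0.    ]))]
pigment_red [(0.56, array([ 0.5997, -0.1623,  0.    ]))]
side [0.4522 1.2233 0.7802] [-118.3196    0.5463 -176.7276] [[492.2183   0.     320.6737]
 [  0.     492.2183 198.2088]
 [  0.       0.       1.    ]]
stand [(0.81, array([0.6299, 0.1279, 0.    ]))]
bearing_front [(0.69, array([0.5417, 0.1244, 0.095 ]))]
hole_middle [(0.69, array([0.502 , 0.1076, 0.108 ]))]
block [(0.95, array([ 0.4538, -0.2925,  0.    ]))]
pin [(0.48, array([ 0.4407, -0.3037,  0.05  ]))]
pin_head [(0.59, array([ 0.4402, -0.3072,  0.08  ])), (0.37, array([ 0.6063, -0.054 ,  0.08  ]))]
pin_hinge [(0.56, array([ 0.4434, -0.2995,  0.058 ]))]
loop_bar [(0.51, array([ 0.4141, -0.3112,  0.058 ]))]
wax_block [(0.78, array([ 0.5749, -0.4753, -0.    ]))]
tape_roll [(0.72, array([ 0.7145, -0.3157,  0.    ]))]
wax_tin [(0.96, array([0.6988, 0.3441, 0.    ]))]
pigment_red [(0.44, array([ 0.6188, -0.1788,  0.    ]))]
```

View pics/top1.png

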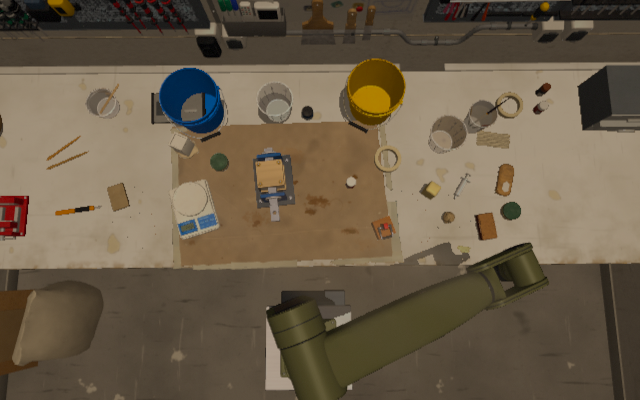

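View pics/side1.png

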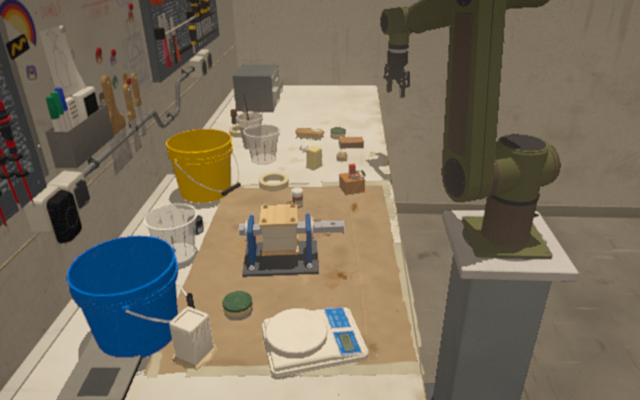

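```bash
cat >> h.py <<'E'
np.set_printoptions(precision=4,suppress=True)
def go(pos,rot,s=None):
    "total shift (units) in tool frame and total turn (units); apply shift over n rows first with turn afterwards, or plan row list"
    s=s or monitor.observe()
    A=Rm(s['eef_rot']);d=A.T@(np.array(pos)-s['eef_pos'])/.03
    w=R.from_matrix(A.T@Rm(rot)).as_rotvec(degrees=True)/4
    print('shift',d.round(3),'turn',w.round(3))
E
python3 - <<'E'
from h import *
s,f=grab('wrist','w0.png')
print(s); print(f['mount'],f['mtx'])
go([.40,-.29,.25],[180,0,s['eef_rot'][2]])
E
```

```text
{'time_s': 1.3, 'joint_pos': array([-68.9624,   7.0947,  94.5553,  -0.0008,  78.3526,  -4.7318]), 'qd': array([ 0.0163,  0.0618, -0.02  ,  0.0414, -0.0667,  0.0024]), 'effort': array([ -0.0004, -42.3592, -36.5752,  -0.0001,   0.0006,  -0.    ]), 'eef_pos': array([ 0.2826, -0.5854,  0.2313]), 'eef_rot': array([-179.9973,    0.0005,   25.7696]), 'force': array([ 0.5291, -0.1091, -0.1521]), 'moment': array([-0.0395,  0.0397,  0.0033]), 'grip_force': 0.0, 'width': 0.08528184361793593}
[[ 0.001  -0.9641 -0.2654  0.0676]
 [ 1.      0.001   0.0003  0.0004]
 [ 0.     -0.2654  0.9641 -0.1422]
 [ 0.      0.      0.      1.    ]] [[277.1172   0.     314.9501]
 [  0.     277.1172 201.7407]
 [  0.       0.       1.    ]]
shift [ 7.805 -7.164 -0.622] turn [ 0. -0. -0.]
```

servo_tool(series=[[0,0,0,0,0,0.92],[0,0,0,0,0,0.92],[0,0,0,0,0,0.92],[0,0,0,0,0,0.92],[0,0,0,0,0,0.92],[0,0,0,0,0,0.92],[0,0,0,0,0,0.92],[0.416,-0.894,0.064,0,0,0],[0.416,-0.894,0.064,0,0,0],[0.416,-0.894,0.064,0,0,0],[0.416,-0.894,0.064,0,0,0],[0.416,-0.894,0.064,0,0,0],[0.416,-0.894,0.064,0,0,0],[0.416,-0.894,0.064,0,0,0],[0.416,-0.894,0.064,0,0,0],[0.416,-0.894,0.064,0,0,0],[0.416,-0.894,0.064,0,0,0],[0.416,-0.894,0.064,0,0,0],[0,0,0,0,0,0],[0,0,0,0,0,0]])

```text
time_s: 3.35
eef_pos: [0.42, -0.2901, 0.2104]
eef_rot: [180.0, -0.0, 0.1]
force: [-0.8, -0.1, -0.3]
width: 0.0855
grip_force: 0.0
```

Run:
```python
from h import *
s,f=grab('wrist','w1.png')
print(s['eef_pos'],s['eef_rot'],s['time_s'])
for k,z in dict(pin=.05,pin_head=.08,pin_hinge=.058,loop_bar=.058,block=0).items():
    print(k,[(round(d['score'],2),np.round(np.multiply(d['xy'],[640,400])),onz(f,d['xy'],z,s).round(4)) for d in viewer.pinpoint('wrist',k)[:2]])
```

```text
[ 0.42   -0.2901  0.2104] [179.9648  -0.0052   0.0915] 3.35
pin [(0.61, array([315., 173.]), array([ 0.4378, -0.2906,  0.05  ]))]
pin_head [(0.88, array([312., 178.]), array([ 0.4374, -0.2877,  0.08  ]))]
pin_hinge [(0.65, array([308., 174.]), array([ 0.4377, -0.2829,  0.058 ]))]
loop_bar [(0.77, array([319., 209.]), array([ 0.3988, -0.2948,  0.058 ]))]
block [(0.59, array([313., 164.]), array([ 0.4411, -0.2872,  0.    ]))]
```

View pics/w1.png

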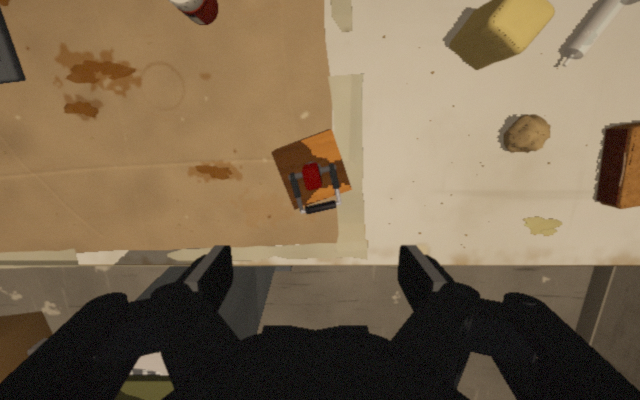

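servo_tool(series=[[0.2,-0.02,0.85,0,0,0],[0.2,-0.02,0.85,0,0,0],[0.2,-0.02,0.85,0,0,0],[0,0,0,0,0,-0.83],[0,0,0,0,0,-0.83],[0,0,0,0,0,-0.83],[0,0,0,0,0,0]])

```text
time_s: 4.35
eef_pos: [0.4376, -0.289, 0.1336]
eef_rot: [-180.0, 0.0, 9.9]
force: [-0.7, 0.8, 0.2]
width: 0.0856
grip_force: 0.0
```

Run:
```python
from h import *
s,f=grab('wrist','w2.png')
cv2.imwrite('pics/w2c.png',cv2.resize(f['frame'][130:330,180:460,::-1],None,fx=2.5,fy=2.5))
print(s['eef_pos'],s['eef_rot'],s['time_s'])
for k,z in dict(pin=.05,pin_head=.08,pin_hinge=.058,loop_bar=.058,block=0).items():
    print(k,[(round(d['score'],2),np.round(np.multiply(d['xy'],[640,400])),onz(f,d['xy'],z,s).round(4)) for d in viewer.pinpoint('wrist',k)[:2]])
h=f['frame'].astype(int);m=(h[:,:,0]>90)&(h[:,:,1]<40)&(h[:,:,2]<50);ys,xs=np.nonzero(m)
print(len(xs),cv2.minAreaRect(np.c_[xs,ys].astype(np.float32)))
```

```text
[ 0.4376 -0.289   0.1336] [-179.993     0.0097    9.9186] 4.35
pin [(0.67, array([316., 207.]), array([ 0.4391, -0.2904,  0.05  ]))]
pin_head [(0.71, array([311., 217.]), array([ 0.4388, -0.2864,  0.08  ]))]
pin_hinge [(0.58, array([311., 208.]), array([ 0.44 , -0.286,  0.058]))]
loop_bar [(0.69, array([318., 254.]), array([ 0.3999, -0.2985,  0.058 ]))]
block [(0.78, array([313., 193.]), array([ 0.4385, -0.2875,  0.    ]))]
569 ((312.1896667480469, 222.27587890625), (28.650693893432617, 21.259645462036133), 85.2363510131836)
```

View pics/w2c.png

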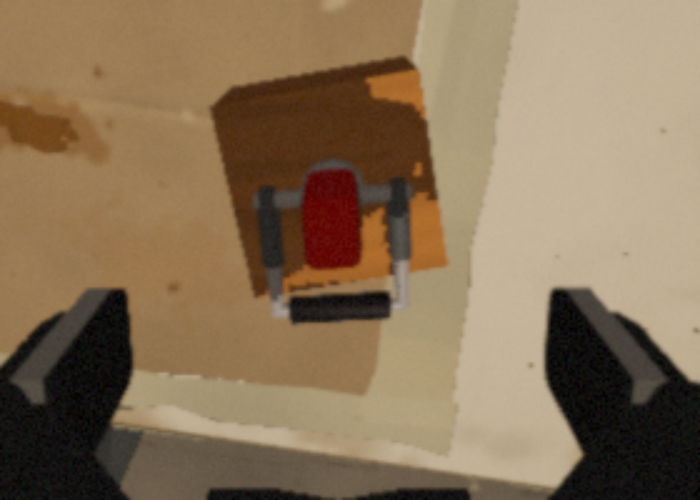

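servo_tool(series=[[0.06,-0.06,0.55,0,0,-0.55],[0,0,0.55,0,0,-0.55],[0,0,0.55,0,0,0],[0,0,0.57,0,0,0],[0,0,0,0,0,0]])

```text
time_s: 5.15
eef_pos: [0.4376, -0.2851, 0.0645]
eef_rot: [-179.8, 0.2, 14.4]
force: [-0.2, 0.5, 0.4]
width: 0.086
grip_force: 0.0
```

servo_tool(series=[[0,0,0,0,0,0],[0,0,0,0,0,0],[0,0,0,0,0,0],[0,0,0,0,0,0],[0,0,0,0,0,0],[0,0,0,0,0,0],[0,0,0,0,0,0]], fingers=0)

```text
time_s: 5.85
eef_pos: [0.4397, -0.2867, 0.0679]
eef_rot: [179.9, -0.0, 14.4]
force: [-0.5, 0.9, 4.2]
width: 0.0152
grip_force: 59.0
```

servo_tool(series=[[0,0,-0.2,0,0,0],[0,0,-0.4,0,0,0],[0,0,-0.8,0,0,0],[0,0,-0.9,0,0,0],[0,0,-0.9,0,0,0],[0,0,-0.9,0,0,0],[0,0,-0.6,0,0,0],[0,0,0,0,0,0]])

```text
time_s: 6.65
eef_pos: [0.4406, -0.2875, 0.2121]
eef_rot: [179.7, -0.2, 14.4]
force: [0.5, 0.2, -1.5]
width: 0.0151
grip_force: 59.4
```

servo_tool(series=[[0.1,-0.4,0,0,0,0],[0.2,-0.8,0,0,0,0],[0.236,-0.92,0,0,0,0],[0.236,-0.92,0,0,0,0],[0.236,-0.92,0,0,0,0],[0.236,-0.92,0,0,0,0],[0.236,-0.92,0,0,0,0],[0.236,-0.92,0,0,0,0],[0.236,-0.92,0,0,0,0],[0.236,-0.92,0,0,0,0],[0.236,-0.92,0,0,0,0],[0.236,-0.92,0,0,0,0],[0.236,-0.92,0,0,0,0],[0.236,-0.92,0,0,0,0],[0.236,-0.92,0,0,0,0],[0,0,0,0,0,0],[0,0,0,0,0,0]])

```text
time_s: 8.35
eef_pos: [0.4377, 0.1216, 0.2062]
eef_rot: [-180.0, 0.2, 14.5]
force: [0.6, -0.4, -0.8]
width: 0.015
grip_force: 59.5
```

Run:
```python
from h import *
s,f=grab('wrist','w3.png')
print(s['eef_pos'],s['eef_rot'],s['time_s'],s['width'])
cv2.imwrite('pics/w3c.png',cv2.resize(f['frame'][:,140:500,::-1],None,fx=1.5,fy=1.5))
for k,z in dict(hole_middle=.108,bearing_front=.095,stand=0).items():
    print(k,[(round(d['score'],2),np.round(np.multiply(d['xy'],[640,400])),onz(f,d['xy'],z,s).round(4)) for d in viewer.pinpoint('wrist',k)[:2]])
print([(k,[(round(d['score'],2),np.round(np.multiply(d['xy'],[640,400]))) for d in viewer.pinpoint('wrist',k)[:1]]) for k in('pin','pin_head','pin_hinge','loop_bar')])
```

```text
[0.4377 0.1216 0.2062] [-179.9961    0.2042   14.4849] 8.35 0.014964637077118672
hole_middle [(0.81, array([333., 130.]), array([0.5029, 0.1227, 0.108 ]))]
bearing_front [(0.76, array([344.,  84.]), array([0.5419, 0.1231, 0.095 ]))]
stand [(0.77, array([349.,  13.]), array([0.6272, 0.1315, 0.    ])), (0.57, array([316., 244.]), array([0.3525, 0.0981, 0.    ]))]
[('pin', [(0.88, array([316., 237.]))]), ('pin_head', [(0.78, array([316., 263.]))]), ('pin_hinge', [(0.9, array([313., 244.]))]), ('loop_bar', [(0.73, array([315., 306.]))])]
```

View pics/w3c.png

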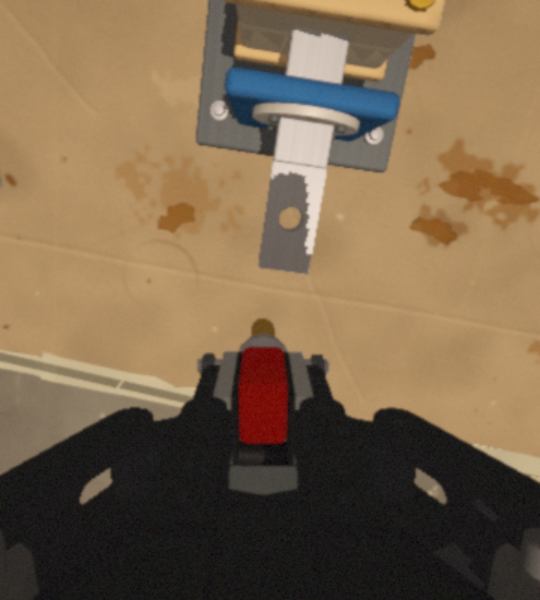

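```bash
cat >> h.py <<'E'
S3=dict(eef_pos=np.array([0.4377,0.1216,0.2062]),eef_rot=[-179.9961,0.2042,14.4849])
E
python3 - <<'E'
from h import *
s,f=grab('wrist'); s=monitor.observe()
img=f['frame']
g=lambda cx,cy,z=.108:onz(f,[(140+cx/1.5)/640,cy/1.5/400],z,s)
L0,L1,R0,R1=g(262,265),g(278,130),g(309,271),g(330,130)
for a,b in((L0,L1),(R0,R1),(L0,R0)): print(np.degrees(np.arctan2(*(b-a)[[1,0]])),np.linalg.norm(b-a))
# hole pixels: brownish in the shaft's surroundings
hsv=cv2.cvtColor(img,cv2.COLOR_RGB2HSV)[133:158,322:345]
m=((hsv[:,:,1]>70)).astype(np.uint8)
n,l,st,c=cv2.connectedComponentsWithStats(m)
for i in range(1,n): print(st[i],c[i]+[322,133])
print('hole',g(290,218),'end',g(286,268), 'mid proj',proj(f,[.5022,.121,.108],s))
print('bearing',g((344-140)*1.5,84*1.5,.095))
# pin tip / collar positions
P=Rm(s['eef_rot']);
for d in(.018,): 
  o=s['eef_pos']+P@[0,0,d]; print('origin px',proj(f,o,s),'tip px',proj(f,o+P@[0,0,.04],s),'bar',proj(f,o+P@[-.04,0,-.008],s))
E
```

```text
7.682416183608607 0.07465982432135178
7.71100360930888 0.07827509242221774
-82.98179861868341 0.02807179816445392
[  2   7  15  15 183] [331.0546 146.8525]
hole [0.4929 0.1177 0.108 ] end [0.4643 0.1123 0.108 ] mid proj [332.5451 133.5823]
bearing [0.5442 0.1215 0.095 ]
origin px [314.3166 238.3164] tip px [314.4433 217.6859] bar [314.2589 302.0232]
```

servo_tool(series=[[0,0,0,0,0,0.86],[0,0,0,0,0,0.86],[0.3,0.12,0.3,0,0,0],[0.3,0.12,0.3,0,0,0],[0.3,0.12,0.3,0,0,0],[0.06,0,0.15,0,0,0],[0,0,0,0,0,0],[0,0,0,0,0,0]])

```text
time_s: 9.6
eef_pos: [0.469, 0.1142, 0.1763]
eef_rot: [-180.0, 0.1, 7.5]
force: [-0.4, 0.8, -1.7]
width: 0.0146
grip_force: 59.4
```

Run:
```python
from h import *
s,f=grab('wrist')
print(s['eef_pos'],s['eef_rot'],s['time_s'],s['force'])
P=Rm(s['eef_rot']);o=s['eef_pos']+P@[0,0,.018]
print('origin px',proj(f,o,s),'tip px',proj(f,o+P@[0,0,.04],s))
cv2.imwrite('pics/w4c.png',cv2.resize(f['frame'][110:260,225:405,::-1],None,fx=4,fy=4,interpolation=cv2.INTER_CUBIC))
```

```text
[0.469  0.1142 0.1763] [-179.9947    0.0515    7.4994] 9.6 [-0.3934  0.7597 -1.6923]
origin px [314.408  238.3679] tip px [314.5238 217.7276]
```

View pics/w4c.png

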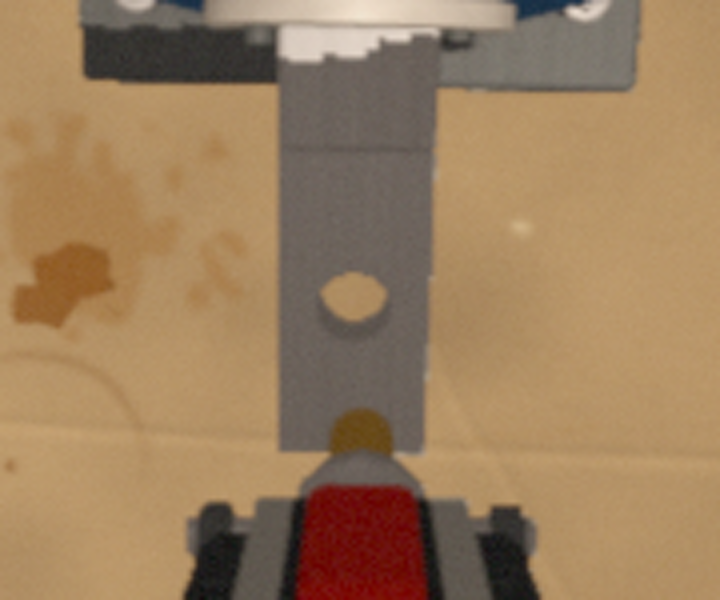

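Run:
```python
from h import *
s=monitor.observe(); f=viewer.grab_frame('wrist')
P=Rm(s['eef_rot'])
h=onz(f,[313.2/640,186.25/400],.108,s); t=onz(f,[315.25/640,218.3/400],s['eef_pos'][2]-.058,s)
print(h,t,P.T@(h-t)/.03, P.T@(h-s['eef_pos'])/.03, s['eef_pos'])
e=onz(f,[(225+352/4)/640,(110+451/4)/400],.108,s);print('end',e,np.linalg.norm(e-h))
```

```text
[0.491  0.1182 0.108 ] [0.4687 0.1136 0.1187] [ 0.7543 -0.0539  0.3564] [ 0.739  -0.0354  2.2898] [0.4691 0.1142 0.1767]
end [0.4611 0.1144 0.108 ] 0.030057509284181907
```

servo_tool(series=[[0.38,-0.025,0,0,0,0.1],[0.374,-0.03,0,0,0,0.1],[0,0,0.1,0,0,0],[0,0,0.1,0,0,0],[0,0,0,0,0,0],[0,0,0,0,0,0]])

```text
time_s: 10.3
eef_pos: [0.491, 0.1186, 0.1702]
eef_rot: [180.0, 0.0, 6.7]
force: [0.0, 1.2, -2.3]
width: 0.0152
grip_force: 59.5
```

servo_tool(series=[[0,0,0.07,0,0,0],[0,0,0.07,0,0,0],[0,0,0.07,0,0,0],[0,0,0.05,0,0,0],[0,0,0,0,0,0]])

```text
time_s: 10.8
eef_pos: [0.4911, 0.1186, 0.1624]
eef_rot: [180.0, 0.0, 6.7]
force: [-0.1, 1.0, -2.0]
width: 0.0149
grip_force: 59.5
```

servo_tool(series=[[0,0,0.08,0,0,0],[0,0,0.08,0,0,0],[0,0,0.08,0,0,0],[0,0,0.08,0,0,0],[0,0,0,0,0,0]])

```text
time_s: 11.3
eef_pos: [0.491, 0.1186, 0.1526]
eef_rot: [180.0, 0.1, 6.7]
force: [0.7, -0.4, -1.3]
width: 0.0148
grip_force: 59.5
```

servo_tool(series=[[0,0,0.1,0,0,0],[0,0,0.1,0,0,0],[0,0,0.1,0,0,0],[0,0,0.1,0,0,0],[0,0,0.1,0,0,0],[0,0,0.1,0,0,0],[0,0,0.1,0,0,0],[0,0,0,0,0,0],[0,0,0,0,0,0]])

```text
time_s: 12.2
eef_pos: [0.4913, 0.1187, 0.1321]
eef_rot: [180.0, 0.0, 6.7]
force: [-0.2, 0.3, -1.0]
width: 0.015
grip_force: 59.5
```

servo_tool(series=[[0,0,0.05,0,0,0],[0,0,0.05,0,0,0],[0,0,0.05,0,0,0],[0,0,0.03,0,0,0],[0,0,0,0,0,0],[0,0,0,0,0,0]])

```text
time_s: 12.8
eef_pos: [0.4913, 0.1187, 0.1268]
eef_rot: [-180.0, 0.0, 6.7]
force: [-0.3, -0.5, -1.8]
width: 0.015
grip_force: 59.5
```

servo_tool(series=[[0,0,0.03,0,0,0],[0,0,0.02,0,0,0],[0,0,0,0,0,0],[0,0,0,0,0,0]])

```text
time_s: 13.2
eef_pos: [0.4915, 0.1187, 0.1259]
eef_rot: [180.0, -0.0, 6.7]
force: [-2.0, -0.5, 3.6]
width: 0.0153
grip_force: 60.1
```

servo_tool(series=[[0,0,0,0,0,0],[0,0,0,0,0,0],[0,0,0,0,0,0],[0,0,0,0,0,0],[0,0,0,0,0,0]], fingers=0.8)

```text
time_s: 13.7
eef_pos: [0.4913, 0.1186, 0.1252]
eef_rot: [180.0, 0.0, 6.7]
force: [-0.1, 0.4, -0.7]
width: 0.0685
grip_force: 0.0
```

servo_tool(series=[[0,0,-0.3,0,0,0],[0,0,-0.6,0,0,0],[0,0,-0.8,0,0,0],[0,0,-0.5,0,0,0],[-0.5,0,0,0,0,0],[-0.7,0,0,0,0,0],[-0.7,0,0,0,0,0],[-0.3,0,0,0,0,0],[0,0,0,0,0,0],[0,0,0,0,0,0]], fingers=0)

```text
time_s: 14.7
eef_pos: [0.4264, 0.111, 0.1918]
eef_rot: [-180.0, -0.1, 6.7]
force: [0.4, -0.3, 0.7]
width: -0.0
grip_force: 0.0
```

Run:
```python
from h import *
s,f=grab('wrist')
print(s['eef_pos'],s['eef_rot'],s['time_s'],s['force'],s['width'])
for k,z in dict(pin_head=.138,pin_hinge=.116,loop_bar=.116).items():
    print(k,[(round(d['score'],2),np.round(np.multiply(d['xy'],[640,400])),onz(f,d['xy'],z,s).round(4)) for d in viewer.pinpoint('wrist',k)[:2]])
print(proj(f,[.4915,.1187,.108],s))
cv2.imwrite('pics/w5c.png',cv2.resize(f['frame'][90:290,195:435,::-1],None,fx=3,fy=3,interpolation=cv2.INTER_CUBIC))
```

```text
[0.4264 0.111  0.1918] [-179.9981   -0.0732    6.6899] 14.7 [ 0.369  -0.2897  0.7212] -1.2520958015032991e-05
pin_head [(0.55, array([315., 129.]), array([0.4912, 0.1183, 0.138 ]))]
pin_hinge [(0.87, array([314., 130.]), array([0.4903, 0.1189, 0.116 ]))]
loop_bar [(0.75, array([317., 183.]), array([0.4499, 0.1122, 0.116 ]))]
[314.625 128.436]
```

View pics/w5c.png

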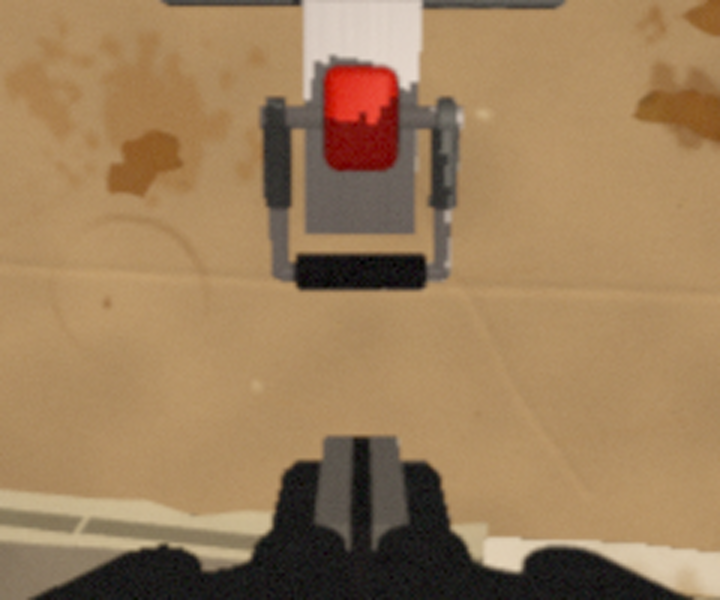

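servo_tool(series=[[0.37,0,0,0,0,0],[0.38,0,0,0,0,0],[0,0,0,0,0.75,0],[0,0,0,0,0.75,0],[0,0,0,0,0.75,0],[0,0,0,0,0.75,0],[0,0,0,0,0.75,0],[-0.13,0,0.5,0,0,0],[-0.13,0,0.5,0,0,0],[-0.13,0,0.5,0,0,0],[-0.13,0,0.5,0,0,0],[0,0,0,0,0,0],[0,0,0,0,0,0]])

```text
time_s: 16.2
eef_pos: [0.4491, 0.1137, 0.1294]
eef_rot: [-180.0, -15.0, 6.7]
force: [-0.6, 0.5, 1.0]
width: 0.0
grip_force: 0.0
```

servo_tool(series=[[-0.026,0,0.097,0,0,0],[-0.026,0,0.097,0,0,0],[-0.026,0,0.097,0,0,0],[-0.026,0,0.097,0,0,0],[-0.026,0,0.097,0,0,0],[-0.026,0,0.097,0,0,0],[-0.026,0,0.097,0,0,0],[0,0,0,0,0,0]])

```text
time_s: 17.0
eef_pos: [0.4482, 0.1136, 0.1076]
eef_rot: [180.0, -14.9, 6.7]
force: [0.6, -0.1, 0.9]
width: -0.0001
grip_force: 0.2
```

Run:
```python
from h import *
s,f=grab('wrist')
print(s['eef_pos'],s['force'],s['moment'])
cv2.imwrite('pics/w6c.png',cv2.resize(f['frame'][90:290,195:435,::-1],None,fx=3,fy=3,interpolation=cv2.INTER_CUBIC))
```

```text
[0.4482 0.1136 0.1076] [ 0.5857 -0.124   0.8748] [-0.0231  0.1494  0.0343]
```

View pics/w6c.png

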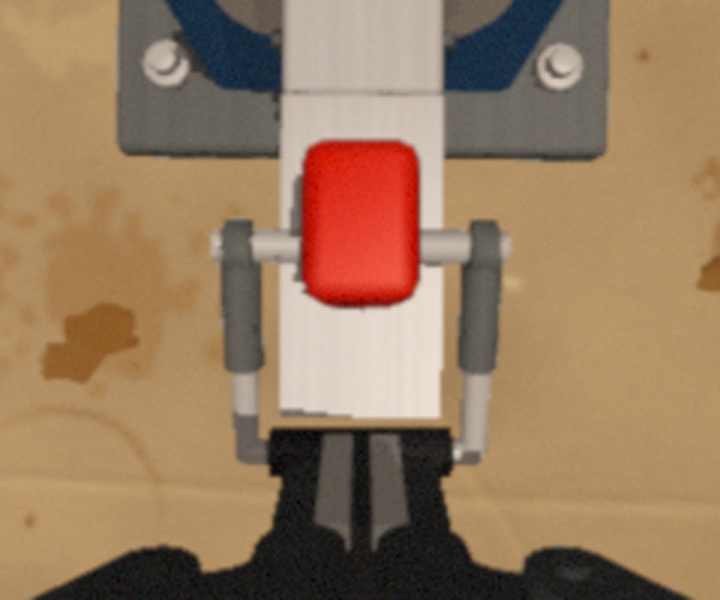

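servo_tool(series=[[-0.018,0,0.068,0,0,0],[-0.018,0,0.068,0,0,0],[-0.018,0,0.068,0,0,0],[-0.018,0,0.068,0,0,0],[-0.018,0,0.068,0,0,0],[0,0,0,0,0,0]])

```text
time_s: 17.65
eef_pos: [0.4485, 0.1136, 0.0974]
eef_rot: [180.0, -15.0, 6.7]
force: [-0.5, 0.2, 0.5]
width: -0.0001
grip_force: 0.7
```

servo_tool(series=[[-0.018,0,0.068,0,0,0],[-0.018,0,0.068,0,0,0],[-0.018,0,0.068,0,0,0],[-0.018,0,0.068,0,0,0],[0,0,0,0,0,0]])

```text
time_s: 18.15
eef_pos: [0.4487, 0.1137, 0.0893]
eef_rot: [-180.0, -15.0, 6.7]
force: [-2.0, -0.0, 3.7]
width: -0.0001
grip_force: 2.3
```

servo_tool(series=[[-0.018,0,0.068,0,0,0],[-0.018,0,0.068,0,0,0],[-0.018,0,0.068,0,0,0],[0,0,0,0,0,0]])

```text
time_s: 18.55
eef_pos: [0.4496, 0.1137, 0.0835]
eef_rot: [-180.0, -15.1, 6.7]
force: [-0.1, 0.3, 4.3]
width: 0.0
grip_force: 1.5
```

servo_tool(series=[[-0.018,0,0.068,0,0,0],[-0.018,0,0.068,0,0,0],[0,0,0,0,0,0]])

```text
time_s: 18.85
eef_pos: [0.4475, 0.1135, 0.0772]
eef_rot: [180.0, -14.8, 6.7]
force: [-0.4, 0.9, -0.2]
width: -0.0
grip_force: 0.0
```

servo_tool(series=[[-0.2,0,-0.2,0,0,0],[-0.2,0,-0.5,0,0,0],[-0.2,0,-0.8,0,0,0],[0,0,-0.9,0,0,0],[0,0,-0.6,0,0,0],[0,0,0,0,0,0],[0,0,0,0,0,0]])

```text
time_s: 19.55
eef_pos: [0.4078, 0.1089, 0.1605]
eef_rot: [-180.0, -15.0, 6.7]
force: [-0.0, -0.7, -0.7]
width: -0.0002
grip_force: 0.0
```

Run:
```python
from h import *
s,f=grab('wrist')
print(s['eef_pos'],s['force'])
a=cv2.resize(f['frame'][60:260,215:415,::-1],(400,400))
s2,g=grab('side'); c=proj(g,[.47,.115,.1]).astype(int)
b=cv2.resize(g['frame'][c[1]-30:c[1]+30,c[0]-30:c[0]+30,::-1],(400,400),interpolation=cv2.INTER_CUBIC)
cv2.imwrite('pics/w7.png',np.hstack([a,b]))
for k in('pin_head','loop_bar'):
  for cn,ff,ss in(('wrist',f,s),('side',g,s)):
    print(k,cn,[(round(d['score'],2),np.round(np.multiply(d['xy'],[640,400]))) for d in viewer.pinpoint(cn,k)[:1]])
u=np.array([.993,.117,0]);P=np.array([.4915,.1187,.116])
for th in(0,1.1): print(th,[proj(q,P-u*.04*np.cos(th)-[0,0,.04*np.sin(th)],s) for q in(f,g)])
```

```text
[0.4078 0.1089 0.1605] [-0.0265 -0.6983 -0.665 ]
pin_head wrist [(0.59, array([312., 121.]))]
pin_head side [(0.65, array([335., 209.]))]
loop_bar wrist [(0.85, array([316., 170.]))]
loop_bar side [(0.36, array([339., 229.]))]
0 [array([314.6589, 177.9943]), array([347.4139, 220.6474])]
1.1 [array([314.7329, 155.4854]), array([338.9937, 232.5098])]
```

View pics/w7.png

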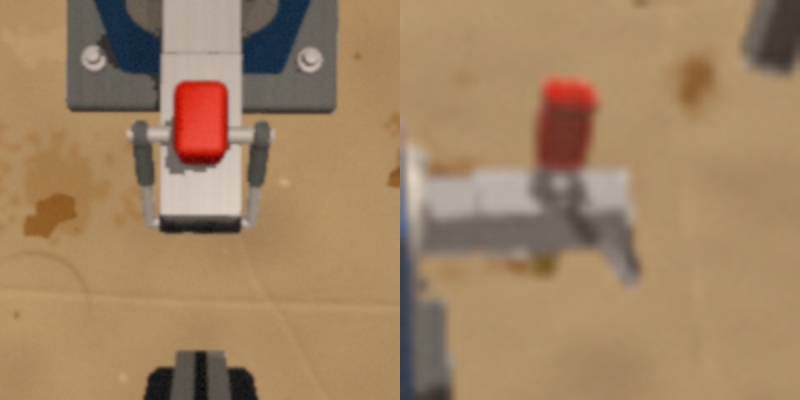

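Run:
```python
from h import *
from scipy.optimize import fsolve
s,f=grab('wrist'); _,g=grab('side'); c=proj(g,[.47,.115,.1]).astype(int)
u=np.array([.993,.117,0]);v=np.array([-.117,.993,0]);H=np.array([.4915,.1187,.116]);z=np.array([0,0,1])
cs=lambda x,y:np.array([c[0]-30+x/6.667,c[1]-30+y/6.667])
def fit(cam,px,l): 
    d,h=fsolve(lambda q:proj(cam,H-u*q[0]-z*q[1]+v*l,s)-px,[.03,.03]);return np.round([d*1e3,h*1e3,np.hypot(d,h)*1e3,np.arctan2(h,d)],2)
for p in((632,275),(628,265)): print('side leg end',fit(g,cs(*p),.0215))
print('hinge near',fit(g,cs(562,187),.024),'shaft end top near',fit(g,cs(628,172),.015),'shaft end bottom',fit(g,cs(632,215),.015))
# wrist: bar front edge row & tops
for t in(.9,1.0,1.1,1.2):
  for L in(.040,.045,.05): print(t,L,proj(f,H-u*L*np.cos(t)-z*L*np.sin(t),s).round(1),end=' ')
print('\nend top',proj(f,H-u*.03-z*.008,s),'bar rows',60+np.array([215,233])/2)
```

```text
side leg end [190.37  41.91 194.93   0.22]
side leg end [188.43  37.14 192.06   0.19]
hinge near [159.24  -1.67 159.25  -0.01] shaft end top near [187.01  -1.81 187.02  -0.01] shaft end bottom [190.03  18.06 190.88   0.09]
0.9 0.04 [314.6 162.3] 0.9 0.045 [314.7 166.6] 0.9 0.05 [314.7 170.7] 1.0 0.04 [314.7 158.7] 1.0 0.045 [314.7 162.6] 1.0 0.05 [314.7 166.4] 1.1 0.04 [314.7 155. ] 1.1 0.045 [314.7 158.4] 1.1 0.05 [314.7 161.8] 1.2 0.04 [314.7 151. ] 1.2 0.045 [314.7 154. ] 1.2 0.05 [314.7 156.9] 
end top [314.6034 164.9962] bar rows [167.5 176.5]
```

Run:
```python
from h import *
from scipy.optimize import fsolve
s,g=grab('side'); c=proj(g,[.47,.115,.1]).astype(int)
u=np.array([.993,.117,0]);v=np.array([-.117,.993,0]);H=np.array([.4915,.1187,.116])
z=np.array([0,0,1]);cs=lambda x,y:np.array([c[0]-30+(x-400)/6.667,c[1]-30+y/6.667])
def fit(px,l):
    d,h=fsolve(lambda q:proj(g,H-u*q[0]-z*q[1]+v*l,s)-px,[.03,.03]);return np.round([d*1e3,h*1e3,np.hypot(d,h)*1e3,np.arctan2(h,d)],2)
for n,p,l in(('leg end',(632,275),.0215),('leg end2',(625,268),.0215),('hinge',(562,187),.024),('end top',(628,172),.015),('end bot',(632,215),.015),('headtop',(572,85),0),('tip',(545,268),0)): print(n,fit(cs(*p),l))
cv2.imwrite('pics/side8.png',cv2.resize(g['frame'][c[1]-25:c[1]+25,c[0]-30:c[0]+30,::-1],(720,600),interpolation=cv2.INTER_CUBIC))
```

```text
leg end [31.36 34.25 46.44  0.83]
leg end2 [28.56 30.87 42.06  0.82]
hinge [ 3.46 -8.83  9.48 -1.2 ]
end top [29.88 -8.97 31.2  -0.29]
end bot [31.71 10.67 33.46  0.32]
headtop [  9.26 -40.13  41.19  -1.34]
tip [-1.12 43.17 43.18  1.6 ]
```

servo_tool(series=[[0,0,0,0,-0.75,0],[0,0,0,0,-0.75,0],[0,0,0,0,-0.75,0],[0,0,0,0,-0.75,0],[0,0,0,0,-0.75,0],[0,-0.8,-0.3,0,0,0],[0,-0.8,-0.3,0,0,0],[0,-0.8,-0.3,0,0,0]])

```text
time_s: 20.8
eef_pos: [0.3999, 0.1811, 0.188]
eef_rot: [180.0, 0.0, 6.6]
force: [0.4, 0.9, -0.3]
width: -0.0003
grip_force: 0.0
```

servo_tool(series=[[0,0,0,-0.95,0,0],[0,0,0,-0.95,0,0],[0,0,0,-0.95,0,0],[0,0,0,-0.95,0,0],[0,0,0,-0.95,0,0],[0,0,0,-0.95,0,0],[0,0,0,-0.95,0,0],[0,0,0,-0.95,0,0],[0,0,0,-0.95,0,0],[0,0,0,-0.95,0,0],[0,0,0,-0.95,0,0],[0,0,0,-0.95,0,0],[0.6,0,0,0,0,0],[0.6,0,0,0,0,0],[0.6,0,0,0,0,0],[0,0,0,0,0,0],[0,0,0,0,0,0]])

```text
time_s: 22.5
eef_pos: [0.4533, 0.1867, 0.1876]
eef_rot: [134.4, 0.1, 6.7]
force: [0.2, 0.4, 0.0]
width: -0.0001
grip_force: 0.0
```

Run:
```python
from h import *
s,f=grab('wrist','w8.png')
print(s['eef_pos'],s['eef_rot'],s['time_s'])
u=np.array([.993,.117,0]);H=np.array([.4915,.1187,.116]);z=np.array([0,0,1])
print('hinge',proj(f,H,s),'end top',proj(f,H-u*.03-z*.008,s),'lip',proj(f,H-u*.03-z*.034,s),'th0',proj(f,H-u*.04,s),'th1.1',proj(f,H-u*.018-z*.036,s))
for k in('pin_hinge','loop_bar','pin_head'): print(k,[(round(d['score'],2),np.round(np.multiply(d['xy'],[640,400]))) for d in viewer.pinpoint('wrist',k)[:2]])
c=proj(f,H-u*.02,s).astype(int); print(c)
x0=np.clip(c[0]-60,0,520);y0=np.clip(c[1]-50,0,300);print(x0,y0)
cv2.imwrite('pics/w8c.png',cv2.resize(f['frame'][y0:y0+100,x0:x0+120,::-1],(720,600),interpolation=cv2.INTER_CUBIC))
```

```text
[0.4533 0.1867 0.1876] [134.3962   0.0511   6.652 ] 22.5
hinge [314.2066 169.7066] end top [308.1166 200.7953] lip [289.8882 195.9858] th0 [314.2429 212.8558] th1.1 [288.2724 183.8697]
pin_hinge [(0.85, array([314., 177.]))]
loop_bar [(0.48, array([289., 200.]))]
pin_head [(0.96, array([334., 181.]))]
[314 191]
254 141
```

View pics/w8c.png

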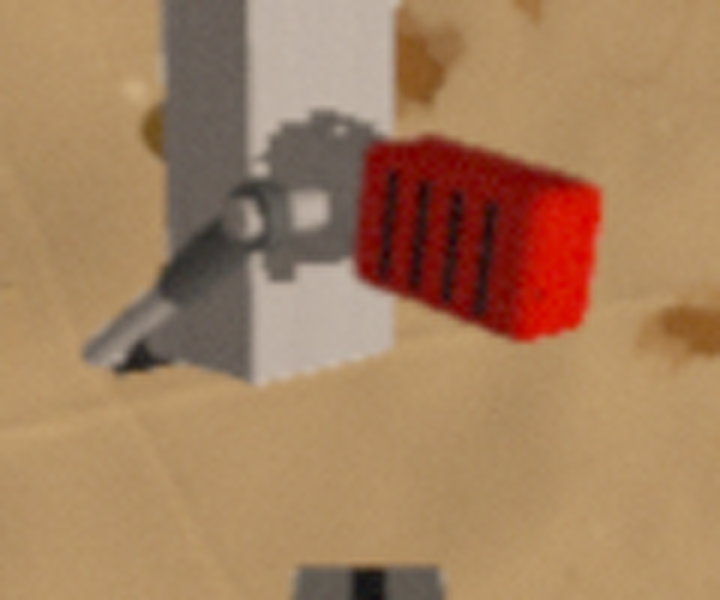

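Run:
```python
from h import *
from scipy.optimize import fsolve
s,f=grab('wrist')
u=np.array([.993,.117,0]);v=np.array([-.117,.993,0]);H=np.array([.4915,.1187,.116]);z=np.array([0,0,1])
def fit(x,y,l):
    px=np.array([254+x/6,141+y/6]);d,h=fsolve(lambda q:proj(f,H-u*q[0]-z*q[1]+v*l,s)-px,[.03,.03]);return np.array([d,h])*1e3
a=fit(240,217,.026);A=fit(262,212,.0215)
print('hinge end',a,'leg top',A,'end top near',fit(250,383,.015),'far',fit(395,348,-.015),'bottom corner',fit(168,360,.015),'bar blk',fit(140,360,.017))
for p in((95,355),(105,350),(90,345)):
    b=fit(*p,.0215);print('leg end',b,b-a,np.arctan2(*(b-a)[::-1]),np.hypot(*(b-a)))
b=fit(165,290,.0215);print('sleeve end',b-a,np.arctan2(*(b-a)[::-1]))
print('head top ctr',fit(562,262,0))
```

```text
hinge end [ 3.2661 -2.6733] leg top [ 3.2182 -2.1534] end top near [31.2376  8.3802] far [31.2233  6.936 ] bottom corner [31.3637 27.7226] bar blk [31.8443 32.2793]
leg end [31.2358 37.9902] [27.9697 40.6635] 0.9682825748451495 49.354066185006836
leg end [29.9109 35.2896] [26.6448 37.9629] 0.9588204397445791 46.38024290487868
leg end [29.8172 39.2054] [26.551  41.8787] 1.0057524066271277 49.58611154692136
sleeve end [14.4799 22.415 ] 0.9972438142222765
head top ctr [  8.24   -37.7759]
```

servo_tool(series=[[-0.6,0,0,0,0,0],[-0.6,0,0,0.95,0,0],[-0.6,0,0,0.95,0,0],[0,0,0,0.95,0,0],[0,0,0,0.95,0,0],[0,0,0,0.95,0,0],[0,0,0,0.95,0,0],[0,0,0,0.95,0,0],[0,0,0,0.95,0,0],[0,0,0,0.95,0,0],[0,0,0,0.95,0,0],[0,0,0,0.95,0,0],[0,0,0,0.95,0,0],[0,0,0,0,0,0]])

```text
time_s: 24.15
eef_pos: [0.3997, 0.1794, 0.1881]
eef_rot: [180.0, -0.0, 6.6]
force: [0.2, -0.8, 0.2]
width: 0.0001
grip_force: 0.0
```

servo_tool(series=[[0.2,0.6,0,0,0,0],[0.2,0.6,0,0,0,0],[0.2,0.6,0,0,0,0],[0.2,0.6,0,0,0,0],[0,0,0,0,1,0],[0,0,0,0,1,0],[0,0,0,0,1,0],[0,0,0,0,1,0],[0,0,0,0,1,0],[-0.224,0,0.615,0,0,0],[-0.224,0,0.615,0,0,0],[-0.224,0,0.615,0,0,0],[-0.224,0,0.615,0,0,0],[-0.224,0,0.615,0,0,0],[-0.224,0,0.615,0,0,0],[0,0,0,0,0,0],[0,0,0,0,0,0]])

```text
time_s: 25.85
eef_pos: [0.4318, 0.1121, 0.0701]
eef_rot: [180.0, -20.0, 6.7]
force: [0.6, -0.6, 0.2]
width: -0.0
grip_force: 0.0
```

servo_tool(series=[[0.11,0,0.04,0,0,0],[0.11,0,0.04,0,0,0],[0.11,0,0.04,0,0,0],[0,0,0,0,0,0]])

```text
time_s: 26.25
eef_pos: [0.4435, 0.113, 0.0711]
eef_rot: [-180.0, -20.1, 6.7]
force: [-1.3, -0.1, 0.3]
width: -0.0001
grip_force: 0.0
```

servo_tool(series=[[0.047,0,0.017,0,0,0],[0.047,0,0.017,0,0,0],[0,0,0,0,0,0]])

```text
time_s: 26.55
eef_pos: [0.4456, 0.1133, 0.0702]
eef_rot: [180.0, -20.0, 6.7]
force: [-1.2, -0.3, 1.0]
width: 0.0001
grip_force: 0.0
```

servo_tool(series=[[0.047,0,0.017,0,0,0],[0.047,0,0.017,0,0,0],[0,0,0,0,0,0]])

```text
time_s: 26.85
eef_pos: [0.4487, 0.1136, 0.0703]
eef_rot: [180.0, -20.0, 6.7]
force: [0.3, 0.2, 0.2]
width: -0.0
grip_force: 0.0
```

servo_tool(series=[[0.03,0,0.01,0,0,0],[0.03,0,0.01,0,0,0],[0,0,0,0,0,0]])

```text
time_s: 27.15
eef_pos: [0.4505, 0.1139, 0.0703]
eef_rot: [180.0, -20.0, 6.7]
force: [0.4, -0.6, -0.8]
width: 0.0001
grip_force: 0.0
```

servo_tool(series=[[0.03,0,0.01,0,0,0],[0.03,0,0.01,0,0,0],[0,0,0,0,0,0]])

```text
time_s: 27.45
eef_pos: [0.4524, 0.1141, 0.0703]
eef_rot: [-180.0, -20.0, 6.7]
force: [-0.6, -0.6, 0.6]
width: 0.0001
grip_force: 0.0
```

servo_tool(series=[[0.03,0,0.01,0,0,0],[0.03,0,0.01,0,0,0],[0,0,0,0,0,0]])

```text
time_s: 27.75
eef_pos: [0.4538, 0.1142, 0.0699]
eef_rot: [180.0, -19.9, 6.7]
force: [-2.4, -0.9, -0.1]
width: 0.0001
grip_force: 0.8
```

servo_tool(series=[[0.03,0,0.01,0,0,0],[0.03,0,0.01,0,0,0],[0,0,0,0,0,0]])

```text
time_s: 28.05
eef_pos: [0.4542, 0.1143, 0.0689]
eef_rot: [180.0, -19.7, 6.7]
force: [-6.8, -1.2, 3.3]
width: 0.0001
grip_force: 3.0
```

Run:
```python
from h import *
s,f=grab('wrist'); _,g=grab('side')
print(s['eef_pos'],s['force'],s['moment'])
u=np.array([.993,.117,0]);H=np.array([.4915,.1187,.116]);z=np.array([0,0,1])
for k,p in(('pin_hinge',H),('loop_bar',H-u*.030-z*.037),('pin_head',H+z*.022)):
  for c,q in(('wrist',f),('side',g)): print(k,c,[(round(d['score'],2),np.round(np.multiply(d['xy'],[640,400]),1)) for d in viewer.pinpoint(c,k)[:1]],proj(q,p,s))
print(proj(f,H-u*.02-z*.035,s),proj(g,H-u*.02-z*.035,s))
```

```text
[0.4542 0.1143 0.0689] [-6.8136 -1.2117  3.298 ] [-0.1141  1.0702 -0.0201]
pin_hinge wrist [(0.67, array([316.8, 176.8]))] [314.2843 167.9498]
pin_hinge side [(0.79, array([330.4, 220.8]))] [332.1957 221.2453]
loop_bar wrist [] [314.4277 238.2694]
loop_bar side [] [343.4384 232.7613]
pin_head wrist [(0.93, array([316. , 172.6]))] [314.1031 154.456 ]
pin_head side [(0.49, array([309.5, 231. ]))] [332.209  213.9709]
[314.4332 219.14  ] [339.6929 232.2745]
```

servo_tool(series=[[0.03,0,0.01,0,0,0],[0.03,0,0.01,0,0,0],[0,0,0,0,0,0]])

```text
time_s: 28.75
eef_pos: [0.4546, 0.1144, 0.0679]
eef_rot: [180.0, -19.5, 6.7]
force: [-11.3, -2.3, 2.9]
width: 0.0
grip_force: 4.9
```

servo_tool(series=[[-0.2,0,-0.07,0,0,0],[-0.4,0,-0.14,0,0,0],[-0.4,0,-0.5,0,0,0],[0,0,-0.9,0,0,0],[0,0,-0.9,0,0,0],[0,0,-0.9,0,0,0],[0,0,0,0,0,0],[0,0,0,0,0,0]])

```text
time_s: 29.55
eef_pos: [0.3958, 0.1075, 0.1571]
eef_rot: [-180.0, -20.2, 6.7]
force: [0.6, 0.5, 0.1]
width: 0.0
grip_force: 0.0
```

Run:
```python
from h import *
s,f=grab('wrist','w9.png'); 
print(s['eef_pos'],s['eef_rot'],s['time_s'])
u=np.array([.993,.117,0]);H=np.array([.4915,.1187,.116]);z=np.array([0,0,1])
for k,p in(('pin_hinge',H),('loop_bar',H-u*.030-z*.037),('pin_head',H+z*.022)):
  print(k,[(round(d['score'],2),np.round(np.multiply(d['xy'],[640,400]),1)) for d in viewer.pinpoint('wrist',k)[:2]],proj(f,p,s))
print('snapped',proj(f,H-u*.02-z*.035,s),'end top',proj(f,H-u*.03-z*.008,s),'end lip',proj(f,H-u*.03-z*.034,s))
for k in('loop','pin'):
  for d in viewer.regions_of('wrist',k)[:1]:
    m=d['region'];ys,xs=np.nonzero(m);print(k,d['score'],xs.min(),xs.max(),ys.min(),ys.max())
im=f['frame'];c=315
e=proj(f,H-u*.03-z*.008,s)[1]
for y in range(int(e)-12,int(e)+22): print(y,im[y,c-6:c+7].mean(0).astype(int),im[y,286:346:4].sum(1)//3)
```

```text
[0.3958 0.1075 0.1571] [-179.9955  -20.1686    6.6897] 29.55
pin_hinge [(0.7, array([315.6,  64.5])), (0.67, array([313.6, 119.9]))] [314.7311 113.1539]
loop_bar [] [314.7614 164.2734]
pin_head [(0.67, array([313.6, 106.3]))] [314.6912  99.6954]
snapped [314.7658 152.252 ] end top [314.7198 155.9086] end lip [314.7576 163.5033]
loop 0.65 281 348 110 156
pin 0.82 281 350 84 156
143 [192 178 167] [124 117 140 177 180 179 177 179 180 180 181 180 184 127 116]
144 [193 179 168] [124 126 140 179 178 178 177 180 181 180 183 179 187 125 126]
145 [193 179 167] [122 124 139 178 181 179 178 180 184 181 182 181 185 121 128]
146 [193 180 167] [123 126 142 178 179 178 178 180 182 181 183 184 186 117 129]
147 [194 180 168] [123 126 142 180 180 178 179 180 182 180 183 183 185 121 129]
148 [194 180 168] [120 127 138 178 181 179 180 181 183 181 184 183 173 123 130]
149 [194 180 168] [123 129 124 178 181 178 180 180 183 181 184 183 162 122 129]
150 [194 180 168] [129 128 116 179 180 179 178 181 183 182 184 183 156 122 128]
151 [195 181 169] [135 128 125 179 181 179 180 182 182 180 184 184 157 111 130]

[... 1284 characters left out ...]
129 131 129 132 131 130 130 130 131 128 132 125 127 127 129]
169 [166 133  92] [126 127 130 132 131 131 131 127 132 130 128 129 127 127 128]
170 [166 132  91] [124 127 129 128 129 131 133 131 129 127 127 133 125 125 127]
171 [165 132  90] [121 130 131 130 132 133 130 131 128 127 124 130 124 126 128]
172 [166 133  91] [124 129 129 130 131 130 133 130 129 127 125 132 125 125 123]
173 [165 132  90] [126 129 129 129 133 132 132 129 128 128 124 131 125 126 125]
174 [165 132  90] [128 129 130 131 130 129 130 130 126 128 126 129 126 128 124]
175 [165 132  91] [129 127 130 131 130 132 131 129 129 128 126 128 123 127 125]
176 [165 131  89] [127 129 127 128 132 131 130 125 129 130 126 127 125 124 124]
```

servo_tool(series=[[0,0,0,0,-1,0],[0,0,0,0,-1,0],[0,0,0,0,-1,0],[0,0,0,0,-1,0],[0,0,0,0,-1,0],[0.15,-0.8,-0.35,0,0,0],[0.15,-0.8,-0.35,0,0,0],[0,-0.8,-0.35,0,0,0]])

```text
time_s: 30.65
eef_pos: [0.396, 0.1806, 0.1872]
eef_rot: [180.0, 0.1, 6.6]
force: [-0.2, -0.4, 0.1]
width: 0.0001
grip_force: 0.0
```

servo_tool(series=[[0,0,0,-0.95,0,0],[0,0,0,-0.95,0,0],[0,0,0,-0.95,0,0],[0,0,0,-0.95,0,0],[0,0,0,-0.95,0,0],[0,0,0,-0.95,0,0],[0,0,0,-0.95,0,0],[0,0,0,-0.95,0,0],[0,0,0,-0.95,0,0],[0,0,0,-0.95,0,0],[0,0,0,-0.95,0,0],[0,0,0,-0.95,0,0],[0.6,0,0,0,0,0],[0.6,0,0,0,0,0],[0.6,0,0,0,0,0],[0,0,0,0,0,0],[0,0,0,0,0,0]])

```text
time_s: 32.35
eef_pos: [0.449, 0.1861, 0.1869]
eef_rot: [134.4, 0.1, 6.7]
force: [-0.3, -0.2, -0.3]
width: -0.0001
grip_force: 0.0
```

Run:
```python
from h import *
from scipy.optimize import fsolve
s,f=grab('wrist','w10.png')
print(s['eef_pos'],s['eef_rot'],s['time_s'])
u=np.array([.993,.117,0]);v=np.array([-.117,.993,0]);H=np.array([.4915,.1187,.116]);z=np.array([0,0,1])
def fit(px,l):
    d,h=fsolve(lambda q:proj(f,H-u*q[0]-z*q[1]+v*l,s)-px,[.03,.03]);return (np.array([d,h])*1e3).round(1)
for k in('pin_hinge','loop_bar','pin_head'):
  print(k,[(round(d['score'],2),fit(np.multiply(d['xy'],[640,400]),0)) for d in viewer.pinpoint('wrist',k)[:1]])
for d in viewer.regions_of('wrist','loop')[:1]:
    m=d['region'];ys,xs=np.nonzero(m);print('loop',d['score'],xs.min(),xs.max(),ys.min(),ys.max())
    i=np.argmin(xs+0.0);print('left end',xs[i],ys[xs==xs.min()].mean())
    for x in range(xs.min(),xs.max()+1,2): print((x,int(ys[xs==x].min()),int(ys[xs==x].max())),end=' ')
def red(img):
    h=img.astype(int);m=((h[:,:,0]>70)&(h[:,:,1]<45)&(h[:,:,2]<45)).astype(np.uint8)
    n,l,st,c=cv2.connectedComponentsWithStats(m);i=1+np.argmax(st[1:,4]);ys,xs=np.nonzero(l==i);return cv2.minAreaRect(np.c_[xs,ys].astype(np.float32)),c[i]
print('\nred now',red(f['frame']),'before',red(cv2.imread('pics/w8.png')[:,:,::-1]))
print('up axis px',proj(f,H+z*.01,s),proj(f,H+z*.04,s))
```

```text
[0.449  0.1861 0.1869] [134.3728   0.0978   6.6575] 32.35
pin_hinge [(0.77, array([ 4.6, -0.9]))]
loop_bar []
pin_head [(0.82, array([  5.3, -21. ]))]
loop 0.57 268 302 166 189
left end 268 185.0
(268, 185, 185) (270, 183, 188) (272, 181, 188) (274, 180, 189) (276, 179, 189) (278, 178, 189) (280, 176, 188) (282, 175, 184) (284, 174, 182) (286, 173, 181) (288, 172, 180) (290, 172, 179) (292, 174, 178) (294, 175, 176) (296, 166, 176) (298, 166, 176) (300, 166, 176) (302, 168, 174) 
red now (((333.0143127441406, 174.44842529296875), (41.37774658203125, 27.299678802490234), 15.52410888671875), array([334.2199, 174.1246])) before (((332.37298583984375, 180.037841796875), (41.46611022949219, 27.202943801879883), 17.102725982666016), array([333.5143, 179.7544]))
up axis px [323.0538 166.0102] [351.2955 169.8631]
```

Run:
```python
from h import *
from scipy.optimize import fsolve
s,f=grab('wrist')
u=np.array([.993,.117,0]);v=np.array([-.117,.993,0]);H=np.array([.4915,.1187,.116]);z=np.array([0,0,1])
def fit(px,l):
    d,h=fsolve(lambda q:proj(f,H-u*q[0]-z*q[1]+v*l,s)-px,[.03,.03]);return np.array([d,h])*1e3
a=fit([296,171],.026)
for p in((270,186),(272,185),(282,179.5)):
    b=fit(p,.0215);w=b-a;print(a,b,np.hypot(*w),np.arctan2(w[1],w[0]))
# pin axis: use head faces; top-face centre from brightness split
im=f['frame'].astype(int);m=(im[:,:,0]>70)&(im[:,:,1]<50)&(im[:,:,2]<50)
ys,xs=np.nonzero(m&(np.arange(640)[None]>305)&(np.arange(640)[None]<365)&(np.arange(400)[:,None]<210))
for x in range(312,358,3): q=ys[xs==x];print(x,(q.min(),q.max()) if len(q) else None,end=' ')
# synthetic head at tilt t: convex hull rect angle
for t in(0,3,5,8):
    t=np.radians(t);pts=[]
    for a_ in(-11,11):
        for b_ in(-8,8):
            for c_ in(4,38): pts.append(proj(f,H+(u*(a_*np.cos(t)-c_*np.sin(t))+v*b_+z*(c_*np.cos(t)+a_*np.sin(t)))/1e3,s))
    r_=cv2.minAreaRect(np.array(pts,np.float32));print('\n',np.degrees(t).round(),r_,np.mean(pts,0))
```

```text
[ 2.0363 -5.0602] [21.3812 36.9332] 46.23493445817591 1.1391098829328354
[ 2.0363 -5.0602] [19.9566 33.7655] 42.76183370240516 1.1383739238000317
[ 2.0363 -5.0602] [12.7768 18.7833] 26.150921447722162 1.147560662476314
312 None 315 (np.int64(160), np.int64(181)) 318 (np.int64(160), np.int64(182)) 321 (np.int64(159), np.int64(184)) 324 (np.int64(159), np.int64(185)) 327 (np.int64(159), np.int64(186)) 330 (np.int64(160), np.int64(187)) 333 (np.int64(161), np.int64(188)) 336 (np.int64(162), np.int64(189)) 339 (np.int64(162), np.int64(190)) 342 (np.int64(163), np.int64(190)) 345 (np.int64(164), np.int64(189)) 348 (np.int64(165), np.int64(189)) 351 (np.int64(166), np.int64(186)) 354 None 357 None 
 0.0 ((332.46771240234375, 168.12306213378906), (45.614585876464844, 31.083267211914062), 4.984208583831787) [332.8778 167.1075]

 3.0 ((332.29412841796875, 169.41937255859375), (46.40641403198242, 31.73480987548828), 9.095890045166016) [332.8165 168.4583]

 5.0 ((332.1507263183594, 170.26449584960938), (46.89468002319336, 32.10722732543945), 11.79739761352539) [332.7452 169.3497]

 8.0 ((331.8967590332031, 171.50128173828125), (47.55818176269531, 32.574764251708984), 15.778730392456055) [332.5931 170.6698]
```

servo_tool(series=[[-0.6,0,0,0,0,0],[-0.6,0,0,0.95,0,0],[-0.6,0,0,0.95,0,0],[0,0,0,0.95,0,0],[0,0,0,0.95,0,0],[0,0,0,0.95,0,0],[0,0,0,0.95,0,0],[0,0,0,0.95,0,0],[0,0,0,0.95,0,0],[0,0,0,0.95,0,0],[0,0,0,0.95,0,0],[0,0,0,0.95,0,0],[0,0,0,0.95,0,0],[0,0,0,0,0,0]])

```text
time_s: 34.05
eef_pos: [0.3957, 0.1789, 0.188]
eef_rot: [180.0, -0.0, 6.6]
force: [-0.9, -0.3, -0.1]
width: 0.0001
grip_force: 0.0
```

servo_tool(series=[[0.4,0.6,0,0,0,0],[0.6,0.6,0,0,0,0],[0.7,0.6,0,0,0,0],[0.7,0.6,0,0,0,0],[0.7,0,0,0,0,0],[0,0,0.4,0,0,0],[0,0,0.4,0,0,0],[0,0,0,0,0,0],[0,0,0,0,0,0]])

```text
time_s: 34.95
eef_pos: [0.495, 0.1196, 0.1626]
eef_rot: [180.0, 0.1, 6.7]
force: [1.3, -0.3, 0.7]
width: 0.0001
grip_force: 0.0
```

Now press lightly on the head to seat the collar.

servo_tool(series=[[0,0,0.06,0,0,0],[0,0,0.06,0,0,0],[0,0,0.05,0,0,0],[0,0,0.05,0,0,0],[0,0,0,0,0,0]])

```text
time_s: 35.45
eef_pos: [0.4963, 0.1192, 0.157]
eef_rot: [180.0, 0.0, 6.7]
force: [-0.5, 1.0, -0.1]
width: -0.0002
grip_force: 0.0
```

servo_tool(series=[[0,0,0.03,0,0,0],[0,0,0.03,0,0,0],[0,0,0.03,0,0,0],[0,0,0,0,0,0]])

```text
time_s: 35.85
eef_pos: [0.4974, 0.1194, 0.1555]
eef_rot: [-180.0, -0.1, 6.7]
force: [1.2, 0.9, 5.2]
width: 0.0004
grip_force: 2.1
```

servo_tool(series=[[0,0,0.04,0,0,0],[0,0,0.04,0,0,0],[0,0,0,0,0,0],[0,0,0,0,0,0]])

```text
time_s: 36.25
eef_pos: [0.4989, 0.1196, 0.1549]
eef_rot: [-180.0, -0.4, 6.7]
force: [2.2, 0.1, 8.9]
width: 0.0004
grip_force: 4.3
```

servo_tool(series=[[0,0,0.04,0,0,0],[0,0,0.03,0,0,0],[0,0,0,0,0,0]])

```text
time_s: 36.55
eef_pos: [0.5003, 0.1197, 0.1544]
eef_rot: [-180.0, -0.6, 6.7]
force: [3.5, -1.2, 12.2]
width: -0.0002
grip_force: 6.1
```

servo_tool(series=[[0,0,-0.2,0,0,0],[0,0,-0.5,0,0,0],[0,0,-0.8,0,0,0],[-0.6,0,-0.2,0,0,0],[-0.8,0,0,0,0,0],[-0.8,0,0,0,0,0],[0,0,0,0,0,0],[0,0,0,0,0,0]])

```text
time_s: 37.35
eef_pos: [0.4306, 0.1116, 0.201]
eef_rot: [180.0, -0.0, 6.7]
force: [-0.2, 0.1, -0.1]
width: 0.0
grip_force: 0.0
```

Run:
```python
from h import *
s,f=grab('wrist','w11.png'); _,g=grab('side')
print(s['eef_pos'],s['eef_rot'],s['time_s'])
u=np.array([.993,.117,0]);H=np.array([.4915,.1187,.116]);z=np.array([0,0,1])
for k,p in(('pin_hinge',H),('pin_head',H+z*.022),('loop_bar',H-u*.02-z*.034),('hole_middle',H-z*.008)):
  for c,q in(('wrist',f),('side',g)):print(k,c,[(round(d['score'],2),np.round(np.multiply(d['xy'],[640,400]),1)) for d in viewer.pinpoint(c,k)[:1]],proj(q,p,s))
h=f['frame'].astype(int);m=(h[:,:,0]>90)&(h[:,:,1]<50)&(h[:,:,2]<60);ys,xs=np.nonzero(m)
print(len(xs),xs.min(),xs.max(),ys.min(),ys.max())
print('head top level: rows',[proj(f,H+z*.038+u*a,s)[1] for a in(.011,-.011)],'bottom front',proj(f,H+z*.004-u*.011,s)[1])
e=proj(f,H-u*.03-z*.008,s)[1];print('end',e)
for y in range(int(e)-3,int(e)+14): print(y,h[y,309:322].mean(0).astype(int))
```

```text
[0.4306 0.1116 0.201 ] [179.9997  -0.0055   6.6968] 37.35
pin_hinge wrist [(0.7, array([313.4, 141.4]))] [314.645  133.8368]
pin_hinge side [(0.77, array([333.6, 220.3]))] [332.1957 221.2453]
pin_head wrist [(0.86, array([316.6, 143.3]))] [314.6026 134.7263]
pin_head side [(0.45, array([335.5, 213.6]))] [332.209  213.9709]
loop_bar wrist [] [314.6882 154.8092]
loop_bar side [] [339.6963 231.9548]
hole_middle wrist [(0.61, array([312.9, 116.8]))] [314.6584 133.5543]
hole_middle side [(0.57, array([330.4, 221.1]))] [332.1909 223.8614]
816 304 609 55 162
head top level: rows [np.float64(118.2191304772966), np.float64(152.24538398617213)] bottom front 148.2524819261685
end 169.7449741716858
166 [102  93  86]
167 [102  93  86]
168 [102  93  86]
169 [104  94  87]
170 [111  98  87]
171 [161 130  95]
172 [175 141  98]
173 [176 142  99]
174 [177 143 100]
175 [178 144 100]
176 [178 144 100]
177 [178 144 100]
178 [178 144 101]
179 [178 144 100]
180 [178 145 101]
181 [179 145 100]
182 [178 144 100]
```

Run:
```python
from h import *
s,f=grab('wrist')
def red(h,sl):
    h=h.astype(int);m=(h[:,:,0]>90)&(h[:,:,1]<60)&(h[:,:,2]<60);m[:,:sl[0]]=0;m[:,sl[1]:]=0
    ys,xs=np.nonzero(m);q=np.bincount(ys,minlength=400)>5;y=np.nonzero(q)[0];return y.min(),y.max()
u=np.array([.993,.117,0]);H=np.array([.4915,.1187,.116]);z=np.array([0,0,1])
s5=dict(eef_pos=np.array([.4264,.111,.1918]),eef_rot=[-179.998,-.0732,6.69])
w5=cv2.imread('pics/w5c.png')[:,:,::-1]; a=red(w5,(250,470));print('w5 red',90+np.array(a)/3)
print('now red',red(f['frame'],(285,345)))
def syn(s,t):
    t=np.radians(t);pts=[]
    piv=np.array([-11,0,-8]) # collar front edge on the shaft
    for a in(-10,10):
        for c in(5,37):
            dx,dz=a+11,c+8
            pts.append(proj(f,H+(u*(-11+dx*np.cos(t)-dz*np.sin(t))+z*(-8+dz*np.cos(t)+dx*np.sin(t)))/1e3,s)[1])
    return min(pts),max(pts)
for t in(0,2,4,6,8): print(t,np.round(syn(s5,t),1),np.round(syn(s,t),1))
```

```text
w5 red [112.     146.6667]
now red (np.int64(126), np.int64(163))
0 [112.5 145.2] [120.5 151.2]
2 [115.1 147.7] [121.8 153.6]
4 [115.8 150.2] [122.5 155.9]
6 [116.5 152.6] [123.1 158.2]
8 [117.3 155. ] [123.9 160.5]
```

```bash
python3 -c "
from workcell import job_done
print(job_done())"
```

```text
the job is handed in; nothing more can be done
None
```

I handed the job in at about 37 s: the hitch pin is down through the shaft's cross hole, and camera measurements put the loop snapped in beneath the shaft end, at about 1.0 rad. The first press left its bar caught on the lip, so I nudged it in with about 11 N. The loop's spring leaves the pin leaning forward by roughly 5–9°. A light press of about 12 N on its head did not straighten it, so the collar may be resting on its front edge rather than flat on the shaft. The gripper is clear, and I did not touch the other things on the bench.

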